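# Hang the tail-lamp bracket level on a bent spray-rack peg

## Task

Hang the tail-lamp bracket that stands on the yellow mat on the empty peg of the spray rack, by the one of its holes that lets it hang level, slid right back to the peg's collar, and let go of it there. The peg has been bent in use, so feel your way onto it and along it gently, without forcing it. Leave the other bracket, the ring on the second peg, the screwdriver and the carton where they are.

Things in the scene. Friction and masses are not known exactly. Their poses are not given: they have to be found in the camera images.
- lh_bracket: Left-hand cast aluminium tail-lamp bracket, an L on a foot, standing upright, 130 mm tall, about 0.33 kg, solid, of one density. Web 8 mm thick (x -4 to 4 mm): hole bar y -75 to 75, z 80 to 130, and leg y 25 to 75, z 8 to 80. Foot flange x -28 to 28, y -1 to 79, z 0 to 8. Origin: underside of the foot, below the bar's middle; y along the bar, z up. Front and back alike.
- rh_bracket: Right-hand cast aluminium tail-lamp bracket, an L on a foot, standing upright, 130 mm tall, about 0.33 kg, solid, of one density. Web 8 mm thick (x -4 to 4 mm): hole bar y -75 to 75, z 80 to 130, and leg y -75 to -25, z 8 to 80. Foot flange x -28 to 28, y -79 to 1, z 0 to 8. Origin: underside of the foot, below the bar's middle; y along the bar, z up. Front and back alike.
- lh_middle_hole (a point): Centre of the middle one of the five 14 mm holes that go through the bar of the left-hand bracket along x, all at z = 98 mm of the bracket's frame, at y = -48, -24, 0, +24 and +48 mm.
- rh_middle_hole (a point): Centre of the middle one of the five 14 mm holes that go through the bar of the right-hand bracket along x, all at z = 98 mm of the bracket's frame, at y = -48, -24, 0, +24 and +48 mm.
- yellow_mat: Yellow mat, 160 x 220 x 3 mm, fixed to the bench; origin at the centre of its underside. One bracket stands on it, its origin within 20 mm of the mat's centre: that one is to be hung.
- grey_mat: Grey mat of the same size, fixed; the other bracket stands on it and stays there.
- rack: Spray rack screwed to the bench: grey base 130 x 360 x 10 mm, blue uprights at y +-165 mm and a blue cross bar (20 x 20 mm, 310 mm along y, axis at x = 0, z = 250 mm). Origin at bench level below the bar's middle. Two 8 mm steel pegs stick out to -x, each with a 22 mm round collar 60 mm in front of the bar's axis: the empty one at y = +80 mm, the one with the ring at y = -90 mm.
- peg_root (a point): Middle of the front face of the empty peg's collar; axes as the rack's. From here the peg, a straight 8 mm round steel bar with a round end, sticks out 84 mm to about -x. It is bent over at the collar: its end stands somewhere from 2 to 18 mm higher than this point and up to 8 mm to either side; how much is not measured. It is stiff and does not spring.
- bezel_ring: Black lamp ring hanging on the second peg, 72 mm outside, 58 mm inside, 10 mm thick, its axis (x) along the peg; origin at its centre.
- screwdriver: Screwdriver with red handle lying on the bench, along its x axis; origin at the middle of its underside.
- carton: Small carton 60 x 75 x 45 mm on the bench; origin at the centre of its underside.

How it is judged:
By the outcome, as a careful person would: the job done as asked, in the order asked, and still so for the second after the job is handed in, with the robot touching nothing.
It also fails if it takes over 64 s, if anything falls off the work surface, if the arm or the gripper's body presses on something with over 40 N, if the wrist force passes 120 N, or if a joint passes its speed limit or range.

## Robot

A 6-joint arm with a two-finger parallel gripper is mounted at the origin on the work surface. World frame = base frame: x ahead of the robot, y to its left, z up, the work surface at z = 0. Lengths are in m, angles in rad, forces in N, time in s.
With the tool pointing down it reaches from about 0.325 to 0.9 m from the base axis. Payload 6.1 kg.
Tool frame: the origin (TCP) lies midway between the tips of the shut fingers; the grasp point (between the pads) lies 19 mm behind it; z points along the fingers, y is the line along which they close (so a half turn about z gives the same grasp; the last joint's range is limited). The gripper opens to 85 mm and grips with 20 to 120 N. Pads are 22 mm wide; open, the fingers measure 114 mm over their backs; the gripper's body (76 mm by 85 mm) begins 54 mm behind the grasp point. The pads swing forward as they close: fully open they stand 13 mm farther back than shut.
Start: joints at [-1.436, 0.22, 1.526, -0, 1.395, -0.126], TCP at [0.161, -0.604, 0.231] pointing down, gripper open.
Joint ranges: [-2.98, 2.98], [-0.91, 2.08], [0.09, 2.57], [-1.24, 4.39], [0.2, 2.65], [-2.68, 2.68]. Speed limits (rad/s): [2.57, 2.57, 3.01, 3.14, 3.14, 3.14].

## Interface

Orientations are given as [roll, pitch, yaw] about the fixed x, y, z axes, in that order (R = Rz(yaw) Ry(pitch) Rx(roll)).
In Python, from plant import movep, move_l, set_joints, gripper_to, hold, inverse_kinematics, observe, get_image, get_calibration, Unreachable, job_done gives the robot as it stands. Calls block until the motion is done:
- movep(position, orientation): joint-space move of the TCP to a pose.
- move_l(position, feed=0.15, rotation=None, max_force=None): straight line of the TCP; rotation=None keeps the orientation; feed is the mean speed in m/s. With max_force (N) it stops when the force on the tool has changed by that much, and returns True; else False.
- set_joints(angles): joint-space move.
- gripper_to(opening, f_grip=None): finger opening in m; f_grip is the grip in N (None keeps the last); returns when the fingers have stopped.
- hold(seconds).
- inverse_kinematics(position, orientation): joint angles nearest the present ones, or None.
- observe(): the state.
- get_image(name): name is "scene" or "top"; returns (picture, depth): 480x640x3 uint8, red, green, blue; 480x640 float32, m along the optical axis (not along the pixel's ray), 0 where there is no reading.
- get_calibration(name): a dict with "intrinsics" (3x3 intrinsics, pixels), "world_from_camera" (4x4, takes a point from camera to world coordinates). Camera axes: x right, y down, z forward; pixel columns grow to the right and rows downward; lengths in m; the calibration is good to about 2 mm. A picture is of the moment at which its call begins. get_calibration takes no time and is no camera call.
A pose or a line that the arm cannot do raises Unreachable and nothing moves.
- job_done(): hands the job in; it is judged then, once.
The state is a dict: "time_s": time; "q": joint angles; "joint_velocities": joint speeds; "joint_torque": joint torques, N m; "eef_pos": TCP position; "tcp_rot": TCP orientation; "ft_force": force on the tool from outside, world axes, zero at the start; "torque": the same for the moment, N m; "opening": finger opening in m; "grasp_force": force on a finger pad.
Only numpy, scipy, OpenCV 4.12 (cv2) and the standard library are available. Lean on these libraries where they do the work, as an engineer would, in place of code of your own. Each camera call takes 0.05 s, during which the arm holds its last target. There are 200 camera calls.

## Working session

There is one attempt and no reset: what is moved stays moved. The work goes in short steps, each a Python script; the robot and the scene stay as the last script left them, time stands still between calls to the robot, and variables do not carry over. Pictures are saved under pics/ and viewed, at most 10 in all, crops included, and the job is handed in when it is done.

```bash
ls; mkdir -p pics
python3 - <<'E'
from plant import *
import cv2,numpy as np
for n in("scene","top"):
    p,d=get_image(n); cv2.imwrite(f"pics/{n}0.png",p[:,:,::-1]); np.save(f"{n}_d0.npy",d); np.save(f"{n}_p0.npy",p)
    c=get_calibration(n); print(n,c["intrinsics"],np.round(c["world_from_camera"],3))
o=observe(); print(o)
E
```

```text
pics
scene [[577.99639222   0.         326.2541681 ]
 [  0.         577.99639222 250.55361075]
 [  0.           0.           1.        ]] [[ 0.872  0.33  -0.361  0.957]
 [ 0.489 -0.575  0.656 -0.762]
 [ 0.008 -0.749 -0.663  0.887]
 [ 0.     0.     0.     1.   ]]
top [[601.28699626   0.         326.74406795]
 [  0.         601.28699626 241.99649567]
 [  0.           0.           1.        ]] [[-1.00e-03 -9.80e-01  1.99e-01  2.85e-01]
 [-1.00e+00  2.00e-03  3.00e-03 -4.30e-02]
 [-4.00e-03 -1.99e-01 -9.80e-01  1.50e+00]
 [ 0.00e+00  0.00e+00  0.00e+00  1.00e+00]]
{'time_s': 0.1, 'q': array([-1.43608283e+00,  2.21195566e-01,  1.52752909e+00, -1.02651639e-05,
        1.39469863e+00, -1.26086707e-01]), 'joint_velocities': array([ 1.95897576e-04, -1.61661135e-04, -1.96003474e-03, -3.36088509e-04,
        4.57082550e-05,  6.77799274e-04]), 'joint_torque': array([ 1.33310623e-03, -4.98245251e+01, -3.90546834e+01, -3.00007714e-04,
        5.66099770e-03, -4.17416672e-06]), 'eef_pos': array([ 0.16108346, -0.60330255,  0.23026157]), 'tcp_rot': array([-3.13977528e+00, -2.20184534e-04,  2.60801809e-01]), 'ft_force': array([-0.19118573,  0.50516313, -0.15938995]), 'torque': array([ 0.00419709, -0.0044679 ,  0.02015222]), 'grasp_force': 0.0, 'opening': 0.0853928517294939}
```

View pics/scene0.png

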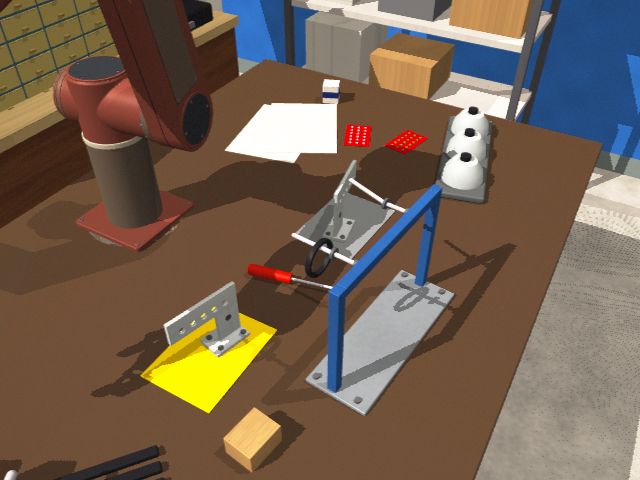

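View pics/top0.png

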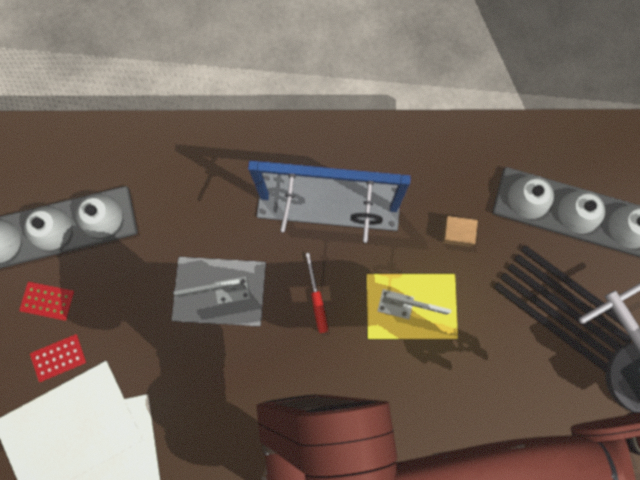

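The scene view shows the yellow mat with its bracket around (210,330). The rack is at (385,290), with its empty peg at (350,180)–(390,205) and the ring peg at (300,238)–(350,262). In the top view the bracket's bar runs from (385,295) to (450,312), the empty peg is at (283,232)–(291,175), and the leg is on the +y side. The computed centre of mass is at y ≈ +24 mm, so the hole to use is the +24 one, on the leg side.

```bash
cat > h.py <<'E'
import numpy as np,cv2
from plant import *
def cloud(n,p=None,d=None):
    if p is None: p,d=get_image(n)
    c=get_calibration(n);K=c["intrinsics"];T=c["world_from_camera"]
    v,u=np.mgrid[:480,:640]
    P=np.stack([(u-K[0,2])/K[0,0]*d,(v-K[1,2])/K[1,1]*d,d],-1)@T[:3,:3].T+T[:3,3]
    P[d==0]=np.nan
    return p,P
E
python3 - <<'E'
from h import *
for n in("scene","top"):
    p,P=cloud(n,np.load(n+"_p0.npy"),np.load(n+"_d0.npy"))
    hsv=cv2.cvtColor(p,cv2.COLOR_RGB2HSV); h,s,v=hsv[...,0],hsv[...,1],hsv[...,2]
    X,Y,Z=P[...,0],P[...,1],P[...,2]
    def rect(m,t):
        m=m&np.isfinite(Z); r=cv2.minAreaRect(P[m][:,:2].astype(np.float32)*1000); print(n,t,m.sum(),np.round(np.array(r[0])),np.round(r[1]),round(r[2],1),"z",np.round(np.percentile(Z[m],[2,50,98]),4))
    ym=(h>22)&(h<35)&(s>180)&(Z<.03)&(X>.2)&(X<.8)&(v>80)
    rect(ym,"mat"); c=np.median(P[ym],0)
    blue=(h>100)&(h<125)&(s>120)&(X>.45)&(X<.9)&(abs(Y)<.35)
    rect(blue&(Z>.25)&(Z<.275),"bartop")
    rect(blue&(Z>.235)&(Z<.275),"bar")
    br=(np.hypot(X-c[0],Y-c[1])<.14)&(Z>.115)&(Z<.15)
    rect(br,"brk")
    br=(np.hypot(X-c[0],Y-c[1])<.14)&(Z>.128)&(Z<.15)
    rect(br,"brktop")
    peg=(Z>.22)&(Z<.3)&(X>.4)&(X<.8)&(abs(Y)<.3)&(s<70)
    for nm,m in(("empty",peg&(Y>-.02)),("ring",peg&(Y<-.02)&(v>60))):
        if m.sum()>5:
            rect(m,nm); q=P[m]; o=np.argsort(q[:,0]); print(len(o),np.round(q[o[::max(1,len(o)//14)]],4).tolist())
E
```

```text
scene mat 5845 [ 424. -252.] [222. 165.] 89.9 z [-0.0014  0.0021  0.0053]
scene bartop 1880 [690. -47.] [352.  22.] 84.5 z [0.2509 0.2585 0.261 ]
scene bar 2280 [690. -47.] [352.  22.] 84.5 z [0.2405 0.258  0.2609]
scene brk 792 [ 420. -250.] [151.  13.] 74.7 z [0.1157 0.1282 0.1343]
scene brktop 402 [ 420. -250.] [151.  13.] 75.8 z [0.1283 0.1317 0.1347]
scene empty 354 [658.  78.] [136. 158.] 66.2 z [0.2395 0.2547 0.2684]
354 [[0.558, 0.0483, 0.2684], [0.5688, 0.0482, 0.2631], [0.5803, 0.0421, 0.2618], [0.5914, 0.0452, 0.2592], [0.6021, 0.0444, 0.2613], [0.6134, 0.0427, 0.2573], [0.6242, 0.0384, 0.2503], [0.6366, 0.0327, 0.2563], [0.6408, 0.0289, 0.2513], [0.6425, 0.0344, 0.2483], [0.6496, 0.0351, 0.2551], [0.6604, 0.034, 0.2508], [0.6713, 0.0362, 0.2512], [0.6826, 0.0315, 0.2563], [0.7157, 0.1256, 0.2539]]
scene ring 441 [ 650. -145.] [181. 138.] 26.5 z [0.2371 0.2514 0.2593]
441 [[0.5381, -0.1236, 0.2502], [0.5523, -0.1237, 0.2539], [0.5653, -0.1289, 0.2499], [0.5772, -0.1258, 0.2504], [0.5893, -0.153, 0.2452], [0.5938, -0.1541, 0.2482], [0.6021, -0.132, 0.2503], [0.6132, -0.1314
[... 219 characters left out ...]
t call last):
  File "<stdin>", line 9, in <module>
  File "<stdin>", line 7, in rect
    return _quantile_unchecked(
        a, q, axis, out, overwrite_input, method, keepdims, weights)
    return _ureduce(a,
                    func=_quantile_ureduce_func,
    ...<5 lines>...
                    overwrite_input=overwrite_input,
                    method=method)
    r = func(a, **kwargs)
    result = _quantile(arr,
                       quantiles=q,
    ...<2 lines>...
                       out=out,
                       weights=wgt)
    slices_having_nans = np.isnan(arr[-1, ...])
                                  ~~~^^^^^^^^^
IndexError: index -1 is out of bounds for axis 0 with size 0
```

Run:
```python
from h import *
C={n:cloud(n,np.load(n+"_p0.npy"),np.load(n+"_d0.npy")) for n in("scene","top")}
for n in C:
    p,P=C[n]; hsv=cv2.cvtColor(p,cv2.COLOR_RGB2HSV); h,s,v=hsv[...,0],hsv[...,1],hsv[...,2]
    X,Y,Z=P[...,0],P[...,1],P[...,2]
    def line(m,t):
        q=P[m&np.isfinite(Z)]
        if len(q)<6: print(n,t,len(q));return
        r=cv2.minAreaRect((q[:,:2]*1000).astype(np.float32))
        vx,vy,x0,y0=cv2.fitLine(q[:,:2].astype(np.float32),cv2.DIST_HUBER,0,1e-4,1e-4).ravel()
        print(n,t,len(q),"rect",np.round(r[0],1),np.round(r[1]),round(r[2],1),"dir",round(float(np.degrees(np.arctan2(vy,vx))),1),"z",np.round(np.percentile(q[:,2],[2,50,98]),4))
    line((h>22)&(h<35)&(s>120)&(abs(Z)<.03)&(X>.2)&(X<.6),"mat")
    line((h>95)&(h<125)&(s>100)&(X>.6)&(X<.8)&(abs(Y)<.3)&(Z>.25)&(Z<.275),"bar")
    line((np.hypot(X-.42,Y+.25)<.1)&(Z>.122)&(Z<.15),"brk")
    # peg in rack frame
    a=np.radians(-5.5);R=np.array([[np.cos(a),-np.sin(a)],[np.sin(a),np.cos(a)]])
    q=P.reshape(-1,3).copy(); q=q[np.isfinite(q[:,0])]; q[:,:2]=(q[:,:2]-[.690,-.047])@R
    for y0,nm in((.08,"empty"),(-.09,"ring")):
        k=q[(abs(q[:,1]-y0)<.02)&(q[:,2]>.225)&(q[:,2]<.29)&(q[:,0]<-.01)&(q[:,0]>-.17)]
        print(n,nm,"n",len(k),"xmin",k[:,0].min())
        for x in np.arange(-.15,-.02,.012):
            b=k[abs(k[:,0]-x)<.006]
            if len(b)>2: print("  ",np.round([x,np.median(b[:,1]),np.ptp(b[:,1]),np.median(b[:,2]),b[:,2].max()],4),len(b))
```

```text
scene mat 5883 rect [425.  169.3] [1064.  165.] 89.9 dir 64.3 z [-0.0014  0.0021  0.0053]
scene bar 1901 rect [689.4 -47. ] [352.  23.] 84.5 dir 84.4 z [0.2509 0.2584 0.261 ]
scene brk 583 rect [ 420.4 -250. ] [151.  13.] 74.7 dir 75.2 z [0.1224 0.1307 0.1343]
scene empty n 336 xmin -0.14057259671259706
   [-0.138   0.0831  0.0068  0.2671  0.2705] 20
   [-0.126   0.0833  0.0089  0.2652  0.2687] 28
   [-0.114   0.0814  0.0075  0.263   0.2658] 27
   [-0.102   0.0812  0.0084  0.26    0.2622] 26
   [-0.09    0.0806  0.0077  0.2573  0.2606] 26
   [-0.078   0.0799  0.0074  0.2543  0.2577] 28
   [-0.066   0.0786  0.0117  0.2538  0.2598] 26
   [-0.054   0.0778  0.026   0.2514  0.2617] 72
   [-0.042   0.078   0.0061  0.251   0.2548] 27
   [-0.03    0.0783  0.0088  0.2509  0.2537] 27
scene ring n 500 xmin -0.14382777923224124
   [-0.138  -0.0918  0.0079  0.2515  0.2536] 25
   [-0.126  -0.0921  0.0096  0.2521  0.2553] 30
   [-0.114  -0.0919  0.0083  0.2515  0.2552] 30
   [-0.102  -0.0913  0.0077  0.251   0.2532] 25
   [-0.09   -0.0947  0.0382  0.2571  0.2628] 85
   [-0.078  -0.0921  0.0397  0.2
[... 806 characters left out ...]
 0.0846  0.0085  0.2566  0.2591] 20
   [-0.054   0.0833  0.0217  0.257   0.2659] 47
   [-0.042   0.0841  0.007   0.2548  0.2608] 19
   [-0.03    0.0839  0.0071  0.2555  0.2579] 23
top ring n 338 xmin -0.14277665155623856
   [-0.138  -0.0848  0.007   0.2542  0.2572] 19
   [-0.126  -0.0856  0.0077  0.2548  0.2583] 20
   [-0.114  -0.0856  0.007   0.2545  0.2564] 20
   [-0.102  -0.0858  0.0066  0.2546  0.2593] 19
   [-0.09   -0.0889  0.0385  0.2581  0.2656] 77
   [-0.078  -0.0858  0.0369  0.2578  0.2647] 39
   [-0.066  -0.0859  0.0071  0.2537  0.2593] 20
   [-0.054  -0.0856  0.0203  0.2575  0.2657] 47
   [-0.042  -0.0851  0.007   0.2544  0.2603] 19
   [-0.03   -0.086   0.0074  0.253   0.2578] 21
```

Run:
```python
from h import *
r=[np.pi,0,np.radians(75.1)]
p=np.array([.4213,-.2477,.106])
movep(p+[0,0,.06],r); o=observe(); print(o["time_s"],o["q"].round(2),o["eef_pos"])
print("down",move_l(p,feed=.12,max_force=15)); o=observe(); print(o["time_s"],o["eef_pos"],o["ft_force"].round(2))
gripper_to(0.0,f_grip=60); o=observe(); print(o["time_s"],o["opening"],o["grasp_force"],o["ft_force"].round(2))
b=o["ft_force"]
move_l(p+[0,0,.03],feed=.1); hold(.2); o=observe(); print(o["time_s"],o["opening"],o["grasp_force"],(o["ft_force"]-b).round(2),o["torque"].round(3),o["eef_pos"])
i,_=get_image("scene"); cv2.imwrite("pics/g1.png",i[:,:,::-1][180:420,80:400])
for n in("scene","top"):
    q,P=cloud(n); X,Y,Z=P[...,0],P[...,1],P[...,2]
    m=(np.hypot(X-.42,Y+.25)<.1)&(Z>.14)&(Z<.158)
    print(n,m.sum(),cv2.minAreaRect((P[m][:,:2]*1000).astype(np.float32)))
```

```text
1.7333 [-0.69 -0.05  1.94 -0.    1.25 -0.43] [ 0.42133887 -0.24868137  0.16637182]
down False
2.3833 [ 0.42145969 -0.24816644  0.10636049] [ 0.61 -0.17  0.64]
3.075 0.006933493011049482 62.07237482070923 [-1.07  0.8   1.15]
3.725 0.006628263479749289 61.54589295387268 [ 0.94 -0.82 -3.24] [-0.039  0.009 -0.023] [ 0.4207953  -0.2472886   0.13509759]
scene 497 ((425.408447265625, -251.1869659423828), (150.9665069580078, 29.657737731933594), 67.10811614990234)
top 18 ((431.4279479980469, -198.5504150390625), (56.54228210449219, 7.093300819396973), 68.04676818847656)
```

View pics/g1.png

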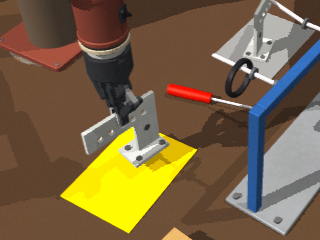

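The scene crop shows the bracket gripped at the middle of its bar around (125,125) and lifted clear of the mat, with 3.2 N showing at the wrist as expected. Next I'll move to just in front of the peg tip.

```bash
cat >> h.py <<'E'
A=np.radians(-5.6); RR=np.array([[np.cos(A),-np.sin(A),0],[np.sin(A),np.cos(A),0],[0,0,1]])
C0=np.array([.690,-.0452,0.])
YAW=[np.pi,0,np.radians(84.4)]
H=np.array([0,.024,-.005])      # hole from TCP, rack axes
D=np.array([-84,5,16.5])/84     # peg axis per unit rack -x ... scaled
ROOT=np.array([-.060,.080,.250])
def axis(s): return ROOT+D*s      # s: rack-x distance from the collar face
def tcp(hole_rack): return C0+RR@(np.asarray(hole_rack)-H)
def hole(): return RR.T@(np.array(observe()["eef_pos"])-C0)+H
def fr(): return RR.T@observe()["ft_force"]
E
python3 - <<'E'
from h import *
o=observe()["eef_pos"]
move_l([o[0],o[1],.28],feed=.2)
t=tcp(axis(.100)); print(t)
move_l(t,feed=.2,rotation=YAW); hold(.2); o=observe(); print(o["time_s"],o["eef_pos"],o["tcp_rot"],hole(),axis(.1),fr().round(2),o["torque"].round(3))
for n in("scene","top"):
    p,P=cloud(n); cv2.imwrite(f"pics/pre_{n}.png",cv2.resize((p[100:280,250:490] if n=="scene" else p[140:290,220:420])[:,:,::-1],None,fx=3,fy=3,interpolation=cv2.INTER_CUBIC)); np.save(n+"_d1.npy",P)
E
```

```text
[0.53680911 0.03206997 0.27464286]
6.6083 [0.53673536 0.03142789 0.27476353] [3.14142634e+00 7.57646627e-05 1.47200049e+00] [-0.16001074  0.08530616  0.26976353] [-0.16        0.08595238  0.26964286] [-0.22  0.3  -2.99] [-0.02  -0.028  0.005]
```

View pics/pre_scene.png

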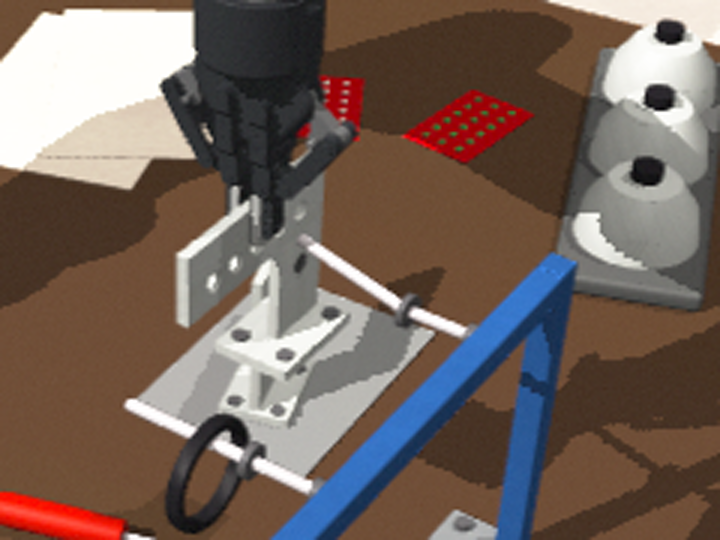

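View pics/pre_top.png

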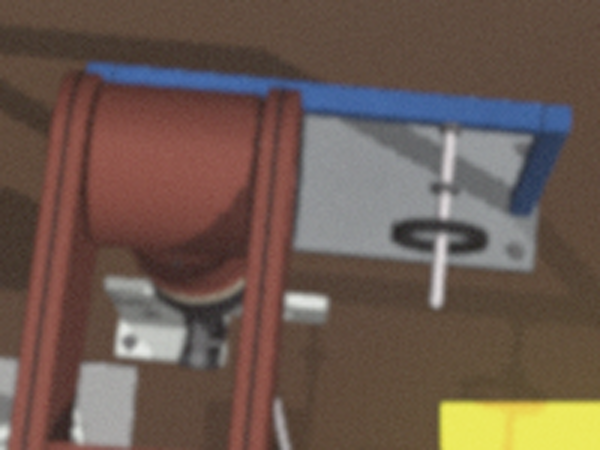

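In the scene crop the peg tip is at (303,240) and the bracket holes are at (212,285), (234,264) and (300,210). The wanted hole is partly behind the finger. The top view is blocked by the arm. I'll project the model into the scene image to check the alignment.

Run:
```python
from h import *
p,_=get_image("scene"); np.save("pre_p.npy",p)
c=get_calibration("scene");K=c["intrinsics"];Ti=np.linalg.inv(c["world_from_camera"])
def pr(w): q=Ti[:3,:3]@w+Ti[:3,3]; q=K@q; return q[:2]/q[2]
f=6;x0,y0=295,140;im=cv2.resize(p[y0:y0+90,x0:x0+120,::-1],None,fx=f,fy=f,interpolation=cv2.INTER_CUBIC)
h=hole()
def mk(w,col,r=2):
    u=(pr(w)-[x0,y0]+.5)*f; cv2.circle(im,tuple(int(a) for a in u),r,col,-1); return np.round(u)
for k in range(-3,2):
    for a in np.linspace(0,2*np.pi,24): mk(C0+RR@(h+[.004,.024*k,0]+.007*np.array([0,np.cos(a),np.sin(a)])),(0,0,255),1)
    print(k,mk(C0+RR@(h+[.004,.024*k,0]),(0,0,255)))
for s in np.linspace(0,.096,13): print(mk(C0+RR@axis(s),(0,255,0)),end=" ")
cv2.imwrite("pics/ov.png",im)
```

```text
-3 [164. 318.]
-2 [209. 281.]
-1 [253. 245.]
0 [296. 209.]
1 [337. 175.]
[545. 374.] [523. 360.] [502. 346.] [481. 333.] [460. 319.] [439. 305.] [418. 292.] [398. 278.] [377. 265.] [357. 251.] [336. 238.] [316. 225.] [296. 211.]
```

View pics/ov.png

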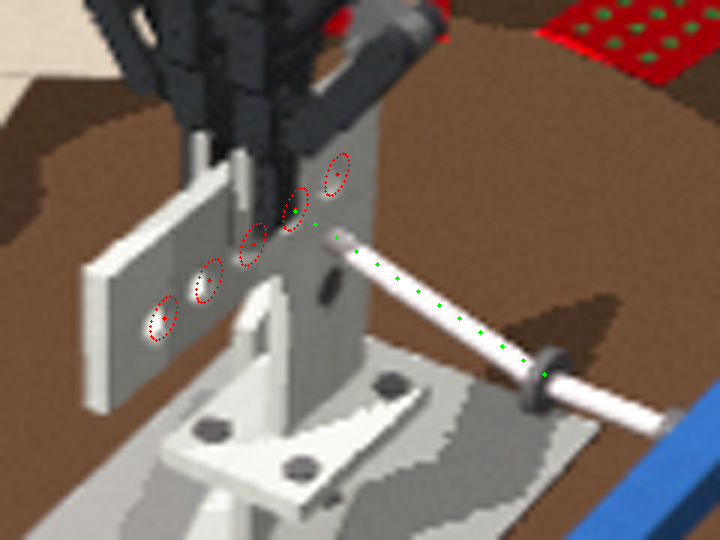

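The projected holes and peg axis match the picture, both shifted about 4 zoomed px the same way (about 1.3 mm). Hole and peg are therefore aligned relative to each other. I'll insert gently now, correcting from the measured forces.

```bash
cat >> h.py <<'E'
def favg(n=6):
    f=[]
    for _ in range(n): hold(.02); f.append(fr())
    return np.mean(f,0)
def push(s,end,off,b,step=.006,feed=.04,lim=6):
    """Follow the peg axis from s to end; yield sideways to the contact force. off: rack y,z offset."""
    n=0
    while s>end+1e-6 and n<40:
        n+=1; s2=max(end,s-step)
        hit=move_l(tcp(axis(s2)+[0,*off]),feed=feed,max_force=lim)
        f=favg()-b; h=hole(); sr=-.060-h[0]
        print(f"{observe()['time_s']:.1f} s={sr*1e3:.1f} hit={hit} f={f.round(1)} dev={(1e3*(h-axis(sr))[1:]).round(1)} off={(off*1e3).round(1)}")
        lat=f[1:]*(abs(f[1:])>1.2)
        if hit and abs(f[0])>3 and not lat.any(): return sr,off,"blocked"
        off=off+np.clip(lat*.0004,-.001,.001)
        if lat.any(): move_l(tcp(axis(sr)+[0,*off]),feed=.02)
        s=sr if hit else s2
    return s,off,"ok"
E
python3 - <<'E'
from h import *
b=favg(15); print(b); np.save("b.npy",b)
r=push(.1,.05,np.zeros(2),b); print(r)
E
```

```text
[ 0.1224933   0.04073147 -2.75164017]
7.4 s=94.0 hit=False f=[ 0.1 -0.  -0.3] dev=[ 0.  -0.1] off=[0. 0.]
7.8 s=88.0 hit=False f=[-0.3 -0.2 -0.3] dev=[-0.  -0.1] off=[0. 0.]
8.2 s=82.0 hit=False f=[-0.3 -0.1 -0.1] dev=[ 0.  -0.1] off=[0. 0.]
8.6 s=76.0 hit=False f=[-0.3  0.2 -0.1] dev=[-0.  -0.1] off=[0. 0.]
9.0 s=70.0 hit=False f=[ 0.4  0.2 -0.2] dev=[-0.  -0.1] off=[0. 0.]
9.4 s=64.0 hit=False f=[-0.1  0.2 -0.6] dev=[-0.  -0.1] off=[0. 0.]
9.8 s=58.0 hit=False f=[-0.3 -0.1 -0.2] dev=[-0.  -0.1] off=[0. 0.]
10.2 s=52.0 hit=False f=[ 0.3 -0.1  0.3] dev=[ 0.  -0.1] off=[0. 0.]
10.6 s=50.0 hit=False f=[0.2 0.2 0.1] dev=[0. 0.] off=[0. 0.]
(0.05, array([0., 0.]), 'ok')
```

Run:
```python
from h import *
b=np.load("b.npy")
s,off,m=push(.05,.008,np.zeros(2),b); print(s,off,m)
if m=="ok": print(push(s,-.001,off,b,step=.003,feed=.02,lim=4))
p,_=get_image("scene"); cv2.imwrite("pics/in.png",cv2.resize(p[130:240,310:450,::-1],None,fx=5,fy=5,interpolation=cv2.INTER_CUBIC))
```

```text
11.0 s=44.0 hit=False f=[0.1 0.1 0.1] dev=[-0.  -0.1] off=[0. 0.]
11.4 s=38.0 hit=False f=[-0.2  0.4  0.1] dev=[-0.  -0.1] off=[0. 0.]
11.8 s=32.0 hit=False f=[-0.1  0.1 -0.4] dev=[ 0.  -0.1] off=[0. 0.]
12.2 s=26.0 hit=False f=[-0.2 -0.1 -0. ] dev=[ 0.  -0.1] off=[0. 0.]
12.6 s=20.0 hit=False f=[-0.5 -0.2 -0.1] dev=[-0.  -0.1] off=[0. 0.]
13.0 s=14.0 hit=False f=[-0.   0.1  0.3] dev=[-0.  -0.1] off=[0. 0.]
13.4 s=8.0 hit=False f=[-0.4 -0.1 -0.1] dev=[ 0.  -0.1] off=[0. 0.]
0.00800000000000001 [0. 0.] ok
13.8 s=5.1 hit=False f=[-1.   0.1 -0.1] dev=[ 0.  -0.1] off=[0. 0.]
14.1 s=5.4 hit=True f=[ 0.3 -0.3  0.2] dev=[-0.1 -2.5] off=[0. 0.]
14.4 s=5.1 hit=True f=[ 0.1 -0.3  5.7] dev=[-0.1 -2.8] off=[0. 0.]
15.1 s=5.4 hit=True f=[-0.  -0.2  0.2] dev=[-0.1 -2. ] off=[0. 1.]
15.4 s=5.2 hit=True f=[0.2 0.1 4.3] dev=[-0.1 -2.7] off=[0. 1.]
16.1 s=5.3 hit=True f=[ 0.1 -0.3 -0.5] dev=[-0.1 -0.7] off=[0. 2.]
16.4 s=5.6 hit=True f=[ 0.1 -0.   0.3] dev=[-0.1 -2.5] off=[0. 2.]
16.7 s=5.4 hit=True f=[ 0.3 -0.4  3.6] dev=[-0.1 -2.8] off=[0. 2.]
17.5 s=5.2 hit=True f=[-0.2 -0.2 -0.2] dev=[-0.1 -0. ] o
[... 1451 characters left out ...]
-0.3] dev=[-0.2 -2.5] off=[0. 3.]
25.7 s=6.1 hit=True f=[-0.5 -0.3 -0. ] dev=[-0.2 -2.6] off=[0. 3.]
26.1 s=6.1 hit=True f=[-0.5  0.2  0. ] dev=[-0.2 -2.5] off=[0. 3.]
26.4 s=6.2 hit=True f=[-0.5 -0.1  0.1] dev=[-0.2 -2.6] off=[0. 3.]
26.8 s=6.2 hit=True f=[-0.4 -0.3  0.3] dev=[-0.1 -2.5] off=[0. 3.]
27.2 s=6.2 hit=True f=[-0.6 -0.1  0.1] dev=[-0.1 -2.6] off=[0. 3.]
27.5 s=6.2 hit=True f=[-0.4  0.4  0.4] dev=[-0.1 -2.4] off=[0. 3.]
27.9 s=6.3 hit=True f=[-0.7  0.2  0.2] dev=[-0.2 -2.5] off=[0. 3.]
28.2 s=6.3 hit=True f=[-0.6  0.1  0.3] dev=[-0.1 -2.6] off=[0. 3.]
28.6 s=6.3 hit=True f=[-0.9 -0.4  0.4] dev=[-0.1 -2.3] off=[0. 3.]
(np.float64(0.006280954281253026), array([0.   , 0.003]), 'ok')
```

View pics/in.png

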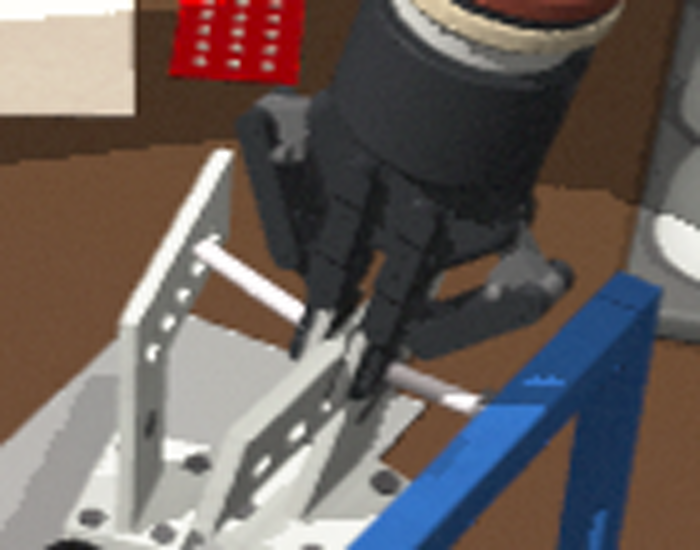

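The hole is on the peg and first touched the collar at s ≈ 5.1 mm. In the crop the gripped bracket (300,420) has the peg passing through it near (330,330), and the bracket at left is the one on the grey mat, in the background. After each force stop the arm sags about 2.5 mm, so I'll recentre and then use explicit small steps.

```bash
cat >> h.py <<'E'
def go(s,dy,dz,feed=.02):
    move_l(tcp(axis(s)+[0,dy,dz]),feed=feed); f=favg()-np.load("b.npy"); h=hole(); sr=-.060-h[0]
    print(f"{observe()['time_s']:.1f} cmd s={s*1e3:.1f} dz={dz*1e3:.1f}: s={sr*1e3:.2f} dev={(1e3*(h-axis(sr))[1:]).round(2)} f={f.round(1)} op={observe()['opening']*1e3:.2f}"); return f
E
python3 - <<'E'
from h import *
go(.0075,0,0)
s=.0065
while s>.001:
    f=go(s,0,0)
    if f[0]<-3: break
    s-=.0007
print("torque",observe()["torque"].round(3))
E
```

```text
29.0 cmd s=7.5 dz=0.0: s=7.53 dev=[ 0.01 -0.15] f=[-0.  -0.3  0.1] op=6.69
29.4 cmd s=6.5 dz=0.0: s=6.50 dev=[-0.01 -0.09] f=[ 0.3 -0.1 -0. ] op=6.76
29.7 cmd s=5.8 dz=0.0: s=5.80 dev=[-0.01 -0.01] f=[-0.3 -0.1 -0.2] op=7.05
30.1 cmd s=5.1 dz=0.0: s=5.43 dev=[ 0.04 -0.01] f=[-2.9 -0.3  1.4] op=6.83
30.4 cmd s=4.4 dz=0.0: s=5.26 dev=[ 0.06 -0.07] f=[-5.9 -0.1  2.3] op=6.81
torque [0.089 0.824 0.108]
```

Run:
```python
from h import *
go(.0051,0,0)
dz=-.001
while dz>-.0065:
    f=go(.0051,0,dz)
    if f[2]>2.8: break
    dz-=.0005
print("torque",observe()["torque"].round(3))
```

```text
30.8 cmd s=5.1 dz=0.0: s=5.33 dev=[ 0.03 -0.03] f=[-4.6  0.4  1.9] op=6.73
31.1 cmd s=5.1 dz=-1.0: s=5.35 dev=[-0.02 -0.51] f=[-5.9  0.1  4.1] op=6.90
torque [0.129 0.807 0.088]
```

The vertical force may be friction on the collar. I'll back off a little, lower onto the peg, then touch the collar again.

Run:
```python
from h import *
go(.0064,0,-.0005)
dz=-.001
while dz>-.0065:
    f=go(.0064,0,dz)
    if f[2]>2.0: break
    dz-=.0005
np.save("dz.npy",dz)
print("torque",observe()["torque"].round(3))
```

```text
31.5 cmd s=6.4 dz=-0.5: s=5.96 dev=[-0.08 -0.54] f=[-0.3 -0.2 -0.2] op=7.00
31.8 cmd s=6.4 dz=-1.0: s=6.36 dev=[ 0.01 -1.11] f=[-0.1 -0.1 -0.2] op=7.15
32.2 cmd s=6.4 dz=-1.5: s=6.40 dev=[ 0.01 -1.51] f=[-0.4 -0.   0.3] op=7.11
32.5 cmd s=6.4 dz=-2.0: s=6.40 dev=[-0.01 -2.01] f=[0.  0.1 0. ] op=6.62
32.9 cmd s=6.4 dz=-2.5: s=6.44 dev=[-0.02 -2.52] f=[-0.3 -0.3  0.6] op=7.02
33.2 cmd s=6.4 dz=-3.0: s=6.41 dev=[ 0.02 -2.82] f=[-1.  -0.   1.7] op=7.20
33.6 cmd s=6.4 dz=-3.5: s=6.36 dev=[-0.01 -3.04] f=[-1.7 -0.2  4.1] op=6.52
torque [-0.009  0.177  0.016]
```

Run:
```python
from h import *
go(.0064,0,-.003)
for s in(.0058,.0054,.0051,.0048):
    f=go(s,0,-.0030)
    if f[0]<-4: break
for g in(.012,.02,.03):
    gripper_to(g); o=observe(); print(o["time_s"],o["opening"],o["grasp_force"],(fr()-np.load("b.npy")).round(2))
p,_=get_image("scene"); cv2.imwrite("pics/rel.png",cv2.resize(p[130:240,310:450,::-1],None,fx=5,fy=5,interpolation=cv2.INTER_CUBIC))
```

```text
33.9 cmd s=6.4 dz=-3.0: s=6.39 dev=[-0.   -2.97] f=[-1.4 -0.4  3.1] op=6.73
34.3 cmd s=5.8 dz=-3.0: s=6.16 dev=[ 0.01 -3.04] f=[-4.7 -0.1  5.1] op=7.21
34.5083 0.012229907880099701 0.3974083889625035 [-0.81  1.35  2.04]
34.7583 0.019600788500585088 0.06086499211960472 [-0.28  0.26  2.41]
35.0167 0.02988951300707676 0.0 [0.24 0.26 2.58]
```

View pics/rel.png

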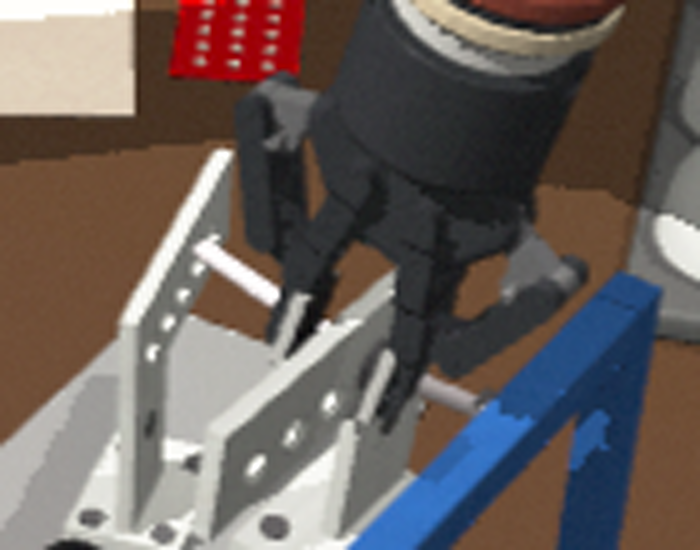

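The bracket hangs free by the +24 hole. Counting from the free end, the three open holes are at (257,465), (293,433) and (330,402), and the fourth is on the peg at the collar near (375,365). I'll lift off and check how it is seated.

Run:
```python
from h import *
o=observe()["eef_pos"]
print(move_l([o[0],o[1],o[2]+.12],feed=.1,max_force=8))
hold(.1); o=observe(); print(o["time_s"],o["eef_pos"])
move_l([o[0]-.15,o[1]-.15,o[2]],feed=.2)
p,P=cloud("scene"); np.save("fin_P.npy",P); np.save("fin_p.npy",p)
cv2.imwrite("pics/fin.png",cv2.resize(p[130:240,310:450,::-1],None,fx=5,fy=5,interpolation=cv2.INTER_CUBIC))
q=(P.reshape(-1,3)-C0)@RR
q=q[(q[:,1]>-.03)&(q[:,1]<.15)&(q[:,0]<-.03)&(q[:,0]>-.11)]
for z in np.arange(.17,.29,.012):
    b=q[(abs(q[:,2]-z)<.006)&(q[:,0]>-.095)]
    if len(b)>4: print(round(z,3),len(b),"x",np.percentile(b[:,0],[10,50,90]).round(4),"y",b[:,1].min().round(4),b[:,1].max().round(4))
# top edge slope
t=q[(q[:,2]>.268)&(q[:,2]<.29)]
if len(t)>10: print("top",len(t),np.polyfit(t[:,1],t[:,2],1),np.polyfit(t[:,1],t[:,0],1),t[:,1].min(),t[:,1].max(),t[:,2].max())
print(observe()["time_s"])
```

```text
False
36.5167 [0.62983098 0.01733269 0.3721816 ]Traceback (most recent call last):
  File "<stdin>", line 5, in <module>
KeyError: 0
```

Run:
```python
from h import *
o=observe()["eef_pos"]
move_l([o[0]-.15,o[1]-.15,o[2]],feed=.2)
p,P=cloud("scene"); np.save("fin_P.npy",P); np.save("fin_p.npy",p)
cv2.imwrite("pics/fin.png",cv2.resize(p[130:240,310:450,::-1],None,fx=5,fy=5,interpolation=cv2.INTER_CUBIC))
q=(P.reshape(-1,3)-C0)@RR
q=q[(q[:,1]>-.03)&(q[:,1]<.15)&(q[:,0]<-.03)&(q[:,0]>-.11)]
for z in np.arange(.17,.29,.012):
    b=q[(abs(q[:,2]-z)<.006)&(q[:,0]>-.095)]
    if len(b)>4: print(round(z,3),len(b),"x",np.percentile(b[:,0],[10,50,90]).round(4),"y",b[:,1].min().round(4),b[:,1].max().round(4))
t=q[(q[:,2]>.268)&(q[:,2]<.29)]
if len(t)>10: print("top",len(t),np.polyfit(t[:,1],t[:,2],1),np.polyfit(t[:,1],t[:,0],1),t[:,1].min(),t[:,1].max(),t[:,2].max())
print(observe()["time_s"])
```

```text
0.17 65 x [-0.0724 -0.0669 -0.0659] y 0.0799 0.1332
0.182 69 x [-0.0709 -0.0661 -0.0649] y 0.0793 0.132
0.194 70 x [-0.0701 -0.0654 -0.0641] y 0.0786 0.1326
0.206 66 x [-0.0696 -0.0645 -0.0635] y 0.0786 0.1273
0.218 53 x [-0.0675 -0.0641 -0.0624] y 0.0788 0.1295
0.23 143 x [-0.0663 -0.0638 -0.0622] y -0.0219 0.1302
0.242 217 x [-0.0666 -0.0632 -0.0577] y -0.0226 0.1307
0.254 291 x [-0.0691 -0.0617 -0.0452] y -0.0227 0.1284
0.266 217 x [-0.0628 -0.0611 -0.0598] y -0.0232 0.1313
0.278 344 x [-0.0671 -0.0628 -0.0595] y -0.022 0.1287
top 422 [0.01862626 0.27501214] [ 0.0218873  -0.06383433] -0.022600338325230174 0.13133432396389 0.28257917401773514
37.775
```

View pics/fin.png

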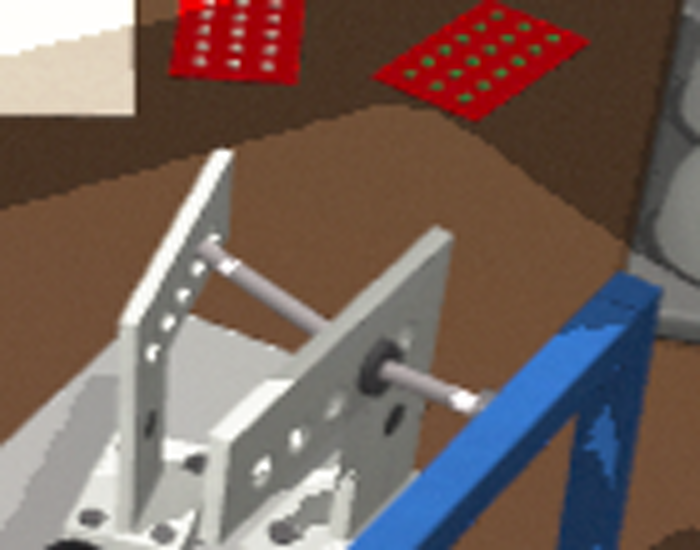

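The bracket hangs level, with its top edge within about 1° and the collar (378,368) directly against the back of the web. The measured back face is at x ≈ −61 to −62 mm, which matches the collar contact I felt. The robot is clear, so I'm handing in.

```bash
python3 -c "
from plant import *
hold(.3); print(job_done())"
```

```text
the job is handed in; nothing more can be done
None
```

I hung the yellow-mat bracket on the empty peg by its +24 mm hole (the one above its centre of mass), slid it back to the collar within about 1 mm, and released it. It hangs level along the bar to about 1°, with its foot swung about 3.5° toward the robot. I handed the job in at about 38 s; the arm never went near the other bracket, ring, screwdriver or carton.

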